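# Float the marble dial on the tilting table at the set marker

## Robot

A 6-joint arm with a two-finger parallel gripper is mounted at the origin on the work surface. World frame = base frame: x ahead of the robot, y to its left, z up, the work surface at z = 0. Lengths are in m, angles in rad, forces in N, time in s.
With the tool pointing down it reaches from about 0.425 to 1.125 m from the base axis. Payload 14.9 kg.
Tool frame: the origin (TCP) lies at the very end of the fingers, on their centre line; the grasp point (between the pads) lies 19 mm behind it; z points along the fingers, y is the line along which they close (so a half turn about z gives the same grasp; the last joint's range is limited). The gripper opens to 91 mm and grips with 3 to 60 N. Pads are 32 mm wide; open, the fingers measure 118 mm over their backs; the gripper's body (76 mm by 178 mm) begins 60 mm behind the grasp point.
Start: joints at [-1.299, 0.379, 1.734, -0, 1.028, -0.033], TCP at [0.21, -0.668, 0.214] pointing down, gripper open.
Joint ranges: [-2.77, 2.77], [-0.74, 2.19], [0, 2.66], [-1.06, 4.2], [0.31, 2.87], [-3.08, 3.08]. Speed limits (rad/s): [1.89, 1.89, 2.39, 3.14, 3.14, 3.14].

## Interface

Orientations are given as a 3x3 rotation matrix whose columns are the frame's x, y, z axes.
In Python, from bench import ctrl gives the robot as it stands. The module is installed in compiled form; this text tells all that it offers.
- The arm moves only by the shell command python3 -m creep 'ROWS' [OPENING] [FORCE]. ROWS is JSON, a list that holds one entry, the list of rows, each a list of 4 numbers: the shift along the tool's x, y, z normalised to -1 to 1, where 1 is 0.25 m, then the turn about the tool's z normalised to -1 to 1, where 1 is 0.5 rad. A call has 1 to 12 rows; each row shifts and turns the commanded pose from where the row before left it, along the tool's axes as they then stand; what a row does not reach is not made up. A row lasts 1/12 s, in which the tool goes at most 41.7 mm and 7.16 degrees, less where a joint would pass 70% of its speed; a pose out of reach is approached as far as the arm can. A call with a number of a shift or a turn outside -1 to 1 is refused whole. A call with a gripper value outside its range is refused whole. OPENING is the closure, from 0 (fully open) to 1 (shut), set as the call begins (- or left out, the last holds). The fingers move at their own pace and stop on an object; FORCE is the grip in N (left out, the last holds). Time passes only in rows, so rows that do not move let the fingers close. It gives the time, the measured TCP pose, the force, the opening and the grip force at its end, in the units of the state.
- ctrl.get_obs(): the state, without advancing time (a new reading comes with each control period).
- ctrl.read_camera(name): name is "scene" or "side" or "wrist"; returns a dict with "color" (384x512x3 uint8, red, green, blue), "fov_y" (degrees; the focal length in pixels is half the picture's height over the tangent of half this angle, whatever the lens; pixels are square), "cx", "cy" (the principal point, pixels), "T" (4x4, takes a point from camera to world coordinates); the wrist camera has in their place "mount" (4x4, takes a point from camera to tool coordinates, whose origin is the TCP and whose axes are the flange's). Camera axes: x right, y down, z forward; pixel columns grow to the right and rows downward; lengths in m; the calibration is good to about 2 mm. A picture is of the moment at which its call begins: read the wrist's pose just before it. There is no depth.
- ctrl.finish_job(): hands the job in; it is judged then, once.
Trained networks look in the newest picture that a camera, given by its name, has taken for a name from the list of things; names that differ only in an ending like _2 or _b are one class to them, and where a whole thing is asked for, a point or a joint stands for the part that bears it (a point fixed in the world has none). Each returns a list of dicts, best first, with "confidence" (0 to 1); they miss things now and then, are a little off and sometimes report something else, mostly with a low value. They report only what shows in the picture. A call takes as long as a camera call.
- ctrl.regions_of(target, camera): "region" (384x512 bool, what is visible of it) and "box" ([left, top, width, height] in pixels, round what is visible of it).
The state is a dict: "t": time; "joint_pos": joint angles; "qvel": joint speeds; "joint_torque": joint torques, N m; "tool_pos": TCP position; "ee_rot": TCP orientation; "wrist_force": force on the tool from outside, world axes, zero at the start; "wrist_torque": the same for the moment, N m; "opening": finger opening in m; "finger_force": force on a finger pad.
Only numpy, scipy, OpenCV 4.12 (cv2) and the standard library are available. Lean on these libraries where they do the work, as an engineer would, in place of code of your own. Each camera call takes 0.05 s, during which the arm holds its last target. There are 200 camera calls.

## Task

Using only the red knob of the sprung hand lever, tip the tilting table with the marble clock dial up off its rest until its yellow pointer is at the red marker on the scale post, and keep it floating there for five seconds so the tilt can be sighted; it is top-heavy, so do not let it fall over to the far stop. Then lay it gently back on its rest and let go of the knob. Do not touch the table, weights or dial, do not shift the marker, and leave the other things on the bench alone.

Things in the scene. Friction and masses are not known exactly. Their poses are not given: they have to be found in the camera images.
- stand: Green steel stand fixed to the bench; place and yaw vary. Origin on the bench under the middle of the shaft. x along the shaft (away from the robot at yaw 0), y along the level table towards the scale post, z up. Uprights at x -110 and +110 mm, 200 mm high. White scale post with black ticks at y +379 mm, 282 mm high. Stop posts 120 mm high under the bar at y -150 and +150 mm.
- shaft (a point): Middle of the shaft on which the table and the hand lever both turn, 180 mm above the bench, over the stand's origin.
- rocker (a joint): Table's tilt, rad. 0 level; positive = knob end (stand's -y) up, pointer down. Stops: -0.2 (its rest and start), +0.2 (far stop). Inertia about the shaft 0.28 kg m2, damping 0.05 N m s/rad. Top-heavy: gravity turns it away from the balance point (within 0.1 rad of level) by 2.0 N m per rad of tilt. Nominal, up to 20 percent off. It falls to a stop by itself.
- lever (a joint): Hand lever's angle relative to the table, rad, positive = knob up; rocker + lever is its angle to the horizontal. Joined to the table only by a torsion spring, nominally 1.45 N m/rad, damping 0.03 N m s/rad, travel -1 to +1; about 0 with the knob free. The spring is softer than gravity's pull, so the table is unstable even with the knob held still.
- marker (a joint): Angle of the red marker about the shaft, rad, same sign and zero as joint rocker: the pointer is at the marker when rocker equals this value. Different each time, fixed by stiff friction; somewhere from -0.05 to +0.06.
- knob (a point): Centre of the red ball knob, 40 mm diameter, on the hand lever (12 mm rod, 0.08 kg). In the stand's frame at x -155 mm, 200 mm from the shaft's axis towards -y, height 180 mm + 200 mm x sin(rocker + lever). Gripped from above with the fingers closing along the stand's x, it turns freely between the pads.
- pointer_tip (a point): Tip of the yellow pointer on the tilting table's end, 345 mm from the shaft's axis towards the stand's +y.
- marker_tip (a point): Where the pointer's tip should be: just in front of the red marker clip (40 mm wide, 7 mm high) on the scale post, 345 mm from the shaft's axis.
- tilt_table: The tilting table: aluminium bar 600 x 40 x 15 mm, origin on the shaft axis, y towards the pointer. It carries two blue cast weights (90 mm diameter, 35 mm high, 1.6 kg, at y -260 and +260 mm), a plywood board 190 mm square and the dial. Not to be touched.
- dial: White marble clock dial, 200 mm diameter, 25 mm thick, about 2.1 kg, clamped on top of the tilting table; its underside is 75 mm above the shaft axis. Origin at the centre of its underside.
- mallet: Hammer lying on the bench (bystander). Origin under its middle.
- basin: Red plastic bowl, 180 mm diameter, 75 mm high (bystander). Origin at the centre of its underside.
- bottle: White plastic bottle, 60 mm diameter, 160 mm high (bystander). Origin at the centre of its underside.
- rasp: Long hand tool with a handle, 240 mm, lying (bystander). Origin under its middle.
- offcut: Marble offcut 90 x 60 x 35 mm (bystander). Origin at the centre of its underside.

How it is judged:
By the outcome, as a careful person would: the job done as asked, in the order asked, and still so for the second after the job is handed in, with the robot touching nothing.
It also fails if it takes over 67 s, if anything falls off the work surface, if the arm or the gripper's body presses on something with over 40 N, if the wrist force passes 120 N, or if a joint passes its speed limit or range.

## Working session

There is one attempt and no reset: what is moved stays moved. The work goes in short steps, Python scripts to look and compute and a shell command to move; the robot and the scene stay as the last step left them, time stands still between calls to the robot, and variables do not carry over. Pictures are saved under pics/ and viewed, at most 10 in all, crops included, and the job is handed in when it is done.

```bash
mkdir -p pics; ls; cat > h.py <<'E'
import numpy as np, cv2
from bench import ctrl
def cam(n,save=None):
    c=ctrl.read_camera(n); 
    if save: cv2.imwrite('pics/'+save,c['color'][:,:,::-1])
    return c
E
python3 - <<'E'
from h import *
a=[]
for n in('scene','side'):
    c=cam(n); a.append(c['color']); print(n,c['fov_y'],c['cx'],c['cy'],np.round(c['T'],4).tolist())
    for t in ('stand','knob','pointer_tip','marker_tip','dial','tilt_table','lever','marker'):
        r=ctrl.regions_of(t,n); print(t,[(round(q['confidence'],2),q['box']) for q in r[:2]])
cv2.imwrite('pics/a.png',a[0][:,:,::-1]);cv2.imwrite('pics/b.png',a[1][:,:,::-1])
o=ctrl.get_obs();print(o['t'],o['tool_pos'],o['ee_rot'],o['wrist_force'])
E
```

```text
pics
scene 53.87023855783729 258.51706080888806 190.202027320767 [[0.3018, 0.5072, -0.8073, 1.5863], [0.9534, -0.1598, 0.2561, -0.362], [0.0009, -0.8469, -0.5317, 0.902], [0.0, 0.0, 0.0, 1.0]]
stand [(0.56, [170.7, 176.7, 211.8, 125.1])]
knob [(0.73, [192.4, 203.7, 35.2, 16.1])]
pointer_tip [(0.67, [172.2, 177.8, 184.6, 85.0])]
marker_tip [(0.63, [190.3, 205.0, 35.6, 16.6]), (0.47, [366.2, 196.9, 10.3, 11.0])]
dial [(0.64, [226.1, 174.5, 70.6, 57.6])]
tilt_table [(0.86, [170.9, 177.5, 197.3, 86.8])]
lever [(0.57, [193.7, 210.2, 32.3, 9.2])]
marker []
side 53.607777198831 256.0234526579786 187.36605807900895 [[0.9994, -0.0309, 0.0143, 0.474], [-0.0315, -0.683, 0.7297, -1.0256], [-0.0128, -0.7297, -0.6836, 1.1289], [0.0, 0.0, 0.0, 1.0]]
stand [(0.87, [262.1, 111.5, 86.0, 164.5])]
knob [(0.71, [266.4, 189.0, 7.9, 63.6]), (0.65, [283.8, 125.5, 61.6, 148.7])]
pointer_tip [(0.85, [284.5, 125.2, 62.0, 148.0])]
marker_tip [(0.6, [197.8, 150.8, 49.8, 30.3]), (0.16, [283.5, 128.2, 61.5, 145.5])]
dial []
tilt_table [(0.87, [288.0, 124.1, 54.2, 150.2])]
lever [(0.58, [262.2, 186.8, 12.1, 66.5])]
marker []
0.9 [ 0.21005244 -0.66775262  0.21393353] [[ 9.53915078e-01  3.00076698e-01 -9.09222009e-06]
 [ 3.00076698e-01 -9.53915078e-01  1.25696944e-05]
 [-4.90133344e-06 -1.47187844e-05 -1.00000000e+00]] [1.15646166 0.17357686 0.25198969]
```

View pics/a.png

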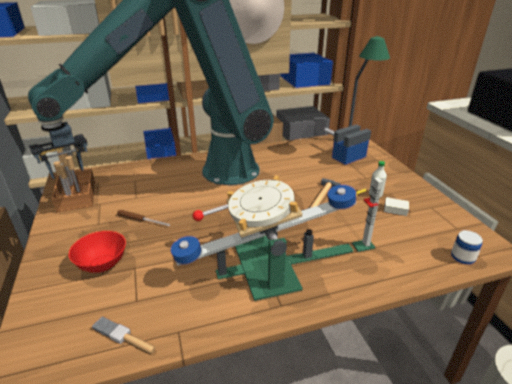

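View pics/b.png

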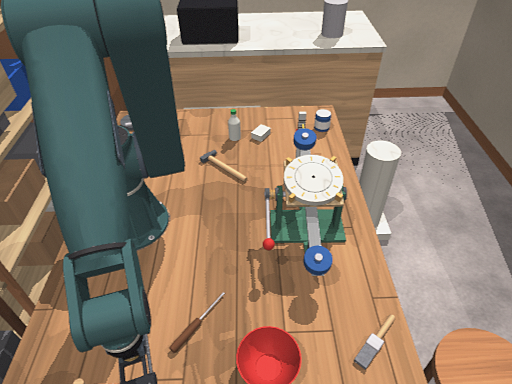

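The scene view shows the knob at (199,215), the red marker clip at about (371,203), and weights at (186,249) and (341,196). In the side view the knob is at (268,243), the weights are at (305,138) and (318,260), and the dial is at (313,177). The knob end is down, so the table is on its rest.

```bash
python3 - <<'E'
from h import *
ims=[]
for n,boxes in(('scene',(160,165,230,110)),('side',(255,100,100,185))):
    c=cam(n); im=c['color']; np.savez('cal_'+n,im=im,T=c['T'],f=192/np.tan(np.radians(c['fov_y']/2)),cx=c['cx'],cy=c['cy'])
    h=cv2.cvtColor(im,cv2.COLOR_RGB2HSV).astype(int)
    for nm,m in(('red',((h[...,0]<6)|(h[...,0]>174))&(h[...,1]>190)&(h[...,2]>90)),('blue',(abs(h[...,0]-112)<10)&(h[...,1]>150)&(h[...,2]>50)),('yel',(abs(h[...,0]-27)<5)&(h[...,1]>170)&(h[...,2]>120))):
        k,l,s,ce=cv2.connectedComponentsWithStats(m.astype(np.uint8))
        print(n,nm,[(s[i].tolist(),ce[i].round(1).tolist()) for i in range(1,k) if s[i][4]>4])
    x,y,w,hh=boxes; ims.append(im[y:y+hh,x:x+w,::-1])
cv2.imwrite('pics/c.png',cv2.resize(ims[0],None,fx=3.4,fy=3.4,interpolation=cv2.INTER_CUBIC))
cv2.imwrite('pics/d.png',cv2.resize(ims[1],None,fx=3.2,fy=3.2,interpolation=cv2.INTER_CUBIC))
E
```

```text
scene red [([364, 198, 9, 8, 32], [368.1, 201.9]), ([193, 211, 10, 10, 77], [197.6, 215.3]), ([68, 231, 58, 41, 1718], [97.5, 250.8])]
scene blue [([0, 3, 23, 33, 595], [9.2, 19.9]), ([281, 54, 52, 33, 1237], [308.8, 70.1]), ([137, 84, 31, 18, 462], [152.0, 92.8]), ([145, 129, 31, 29, 715], [159.4, 143.0]), ([333, 142, 34, 22, 459], [349.3, 151.8]), ([329, 186, 26, 22, 394], [341.6, 197.1]), ([172, 238, 28, 25, 462], [186.1, 250.6]), ([457, 238, 23, 12, 91], [467.2, 245.4])]
scene yel [([357, 190, 9, 4, 19], [360.6, 191.2])]
side red [([263, 239, 5, 9, 12], [264.3, 242.5]), ([272, 242, 2, 5, 7], [272.6, 244.1]), ([248, 329, 11, 7, 16], [252.7, 331.4]), ([274, 328, 6, 2, 6], [276.5, 328.5]), ([281, 330, 6, 4, 6], [283.5, 331.5])]
side blue [([0, 59, 31, 52, 868], [17.0, 81.9]), ([316, 115, 14, 6, 48], [322.5, 118.2]), ([294, 129, 22, 20, 279], [304.4, 138.1]), ([315, 128, 13, 3, 15], [320.5, 129.5]), ([304, 246, 28, 29, 533], [317.3, 259.4])]
side yel []
```

View pics/c.png

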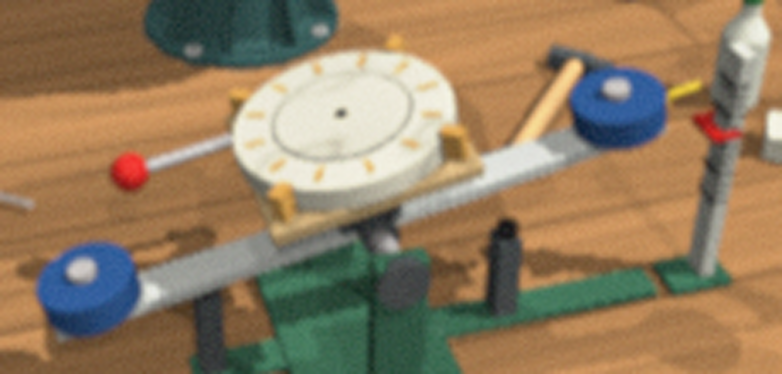

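View pics/d.png

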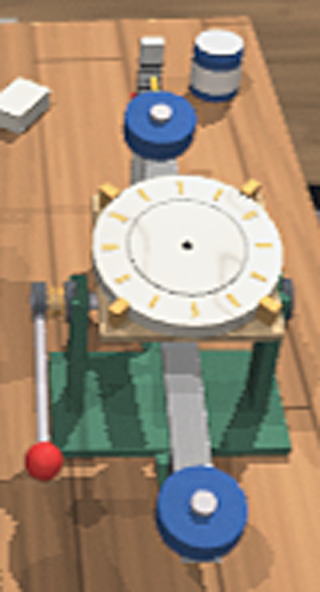

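```bash
cat >> h.py <<'E'
cal={n:dict(np.load(f'cal_{n}.npz')) for n in('scene','side')} if __import__('os').path.exists('cal_side.npz') else {}
def proj(n,p):
    c=cal[n];p=np.atleast_2d(p);q=(p-c['T'][:3,3])@c['T'][:3,:3]
    return np.c_[c['cx']+c['f']*q[:,0]/q[:,2],c['cy']+c['f']*q[:,1]/q[:,2]]
def world(P,s):  # stand frame -> world, P=(x,y,yaw)
    s=np.atleast_2d(s);c,sn=np.cos(P[2]),np.sin(P[2])
    return np.c_[P[0]+c*s[:,0]-sn*s[:,1],P[1]+sn*s[:,0]+c*s[:,1],s[:,2]]
def tab(x,r,z,th): # point on table: y=r, z above shaft axis
    return [x,r*np.cos(th)+z*np.sin(th),.18-r*np.sin(th)+z*np.cos(th)]
E
python3 - <<'E'
from h import *
from scipy.optimize import least_squares
ob={'scene':[(198,215.2),(260.6,198.2),(186.1,250.3),(341.5,197.2)],'side':[(268.4,244.1),(313.4,176.6),(318,260),(304.8,138.5)]}
def pts(p):
    P,th,hw,kz=p[:3],p[3],p[4],p[5]
    return world(P,[tab(-.155,-.2,0,kz),tab(0,0,.1,th),tab(0,-.26,hw,th),tab(0,.26,hw,th)])
def res(p): return np.concatenate([(proj(n,pts(p))-ob[n]).ravel() for n in ob])
s=least_squares(res,[.75,0,0,-.2,.025,-.2],loss='soft_l1')
print(s.x.round(4),res(s.x).reshape(2,4,2).round(1).tolist())
P=s.x[:3]
print('knob',pts(s.x)[0])
print('post base',proj('scene',world(P,[0,.379,0])),'top',proj('scene',world(P,[0,.379,.282])),'tip',proj('scene',world(P,[tab(0,.345,0,-.2)])))
for m in (-.05,0,.06): print('marker',m,proj('scene',world(P,[tab(0,.345,0,m),tab(0,.365,0,m)])).round(1).tolist())
np.save('P.npy',s.x)
E
```

```text
[ 0.6873 -0.0515 -0.028  -0.1998  0.0036 -0.1883] [[[-0.3, 0.5], [-0.4, 0.6], [-0.1, 0.0], [0.2, -0.1]], [[0.1, -0.6], [-0.0, -0.3], [-0.3, -0.2], [-0.2, 0.2]]]
knob [ 0.52686361 -0.24355784  0.14256726]
post base [[365.35378492 246.11775625]] top [[378.52557757 179.19840569]] tip [[365.65359681 189.7917246 ]]
marker -0.05 [[365.1, 202.5], [370.4, 201.4]]
marker 0 [[364.4, 206.8], [369.7, 205.9]]
marker 0.06 [[363.3, 211.8], [368.5, 211.2]]
```

The fit is within 0.6 px and gives rocker = -0.200, which agrees with the table being on its rest. I'll turn the tool now, and collect frames for the marker.

```bash
python3 -m creep '[[[0,0,0,-0.247],[0,0,0,-0.247],[0,0,0,-0.247],[0,0,0,-0.247],[0,0,0,-0.247],[0,0,0,-0.247],[0,0,0,-0.247],[0,0,0,-0.247],[0,0,0,-0.247],[0,0,0,-0.247],[0,0,0,0]]]' 0
cat >> h.py <<'E'
def pose():
    o=ctrl.get_obs(); return o['t'],o['tool_pos'],o['ee_rot'],o['wrist_force']
E
python3 - <<'E'
from h import *
p=np.load('P.npy');P=p[:3]
A=np.mean([cam('scene')['color'].astype(float) for _ in range(5)],0)
np.save('restmean.npy',A)
c=A[185:220,355:385]; w=np.clip(c[...,0]-np.maximum(c[...,1],c[...,2])-60,0,None)
print((w[8:26,5:24]).round().astype(int))
yy,xx=np.mgrid[185:220,355:385]; print('cent',(w*xx).sum()/w.sum(),(w*yy).sum()/w.sum())
for m in(-.05,-.03):
  for r in(.345,.355,.365): print(m,r,proj('scene',world(P,[tab(-.02,r,0,m),tab(0,r,0,m),tab(.02,r,0,m),tab(0,r,.0035,m)])).round(1).tolist())
o=ctrl.get_obs();R=o['ee_rot'];d=np.array([.5269,-.2436,.1235])-o['tool_pos']
print(o['t'],o['tool_pos'],R.round(3),'tool shift',(R.T@d/.25).round(3), o['wrist_force'])
I=cv2.resize(A[170:255,340:400].astype(np.uint8)[:,:,::-1],None,fx=7,fy=7,interpolation=cv2.INTER_CUBIC);cv2.imwrite('pics/e.png',I)
E
```

```text
t: 1.92
tool_pos: [0.21, -0.6678, 0.2139]
ee_rot: [[0.025, 1.0, -0.0], [1.0, -0.025, 0.0], [0.0, -0.0, -1.0]]
wrist_force: [-0.0, -0.4, -0.3]
opening: 0.0916
finger_force: 0.0
[[  0   0   0   0   0   0   0   0   0   0   0   0   0   0   0   0   0   0
    0]
 [  0   0   0   0   0   0   0   0   0   0   0   0   0   0   0   0   0   0
    0]
 [  0   0   0   0   0   0   0   0   0   0   0   0   0   0   0   0   0   0
    0]
 [  0   0   0   0   0   0   0   0   0   0   0   0   0   0   0   0   0   0
    0]
 [  0   0   0   0   0   0   0   0   4   0   0   0   0   0   0   0   0   0
    0]
 [  0   0   0   0   8  21  27  30  32  17   0   0   0   0   0   0   0   0
    0]
 [  0   0   0   0  26  50  58  60  53  19   0   0   0   0   0   0   0   0
    0]
 [  0   0   0   0  22  53  66  70  62  28   0   0   0   0   0   0   0   0
    0]
 [  0   0   0   0   0  26  57  70  71  48   5   0   0   0   0   0   0   0
    0]
 [  0   0   0   0   0   1  30  67  88  76  53  14   0   0   0   0   0   0
    0]
 [  0   0   0   0   0   0   7  49  90 100  96  75  37  21  28  32  29   8
    0]
 [  0   0   0   0   0   0   0  16
[... 525 characters left out ...]
0
    0]]
cent 369.8192482782771 202.66814520835766
-0.05 0.345 [[362.1, 199.4], [365.1, 202.5], [368.1, 205.8], [365.2, 201.7]]
-0.05 0.355 [[364.7, 198.8], [367.8, 202.0], [370.8, 205.2], [367.9, 201.1]]
-0.05 0.365 [[367.4, 198.2], [370.4, 201.4], [373.6, 204.6], [370.6, 200.5]]
-0.03 0.345 [[361.8, 201.0], [364.8, 204.2], [367.9, 207.5], [364.9, 203.4]]
-0.03 0.355 [[364.5, 200.5], [367.5, 203.7], [370.6, 207.0], [367.6, 202.8]]
-0.03 0.365 [[367.1, 200.0], [370.2, 203.2], [373.3, 206.4], [370.3, 202.3]]
2.1667 [ 0.21008018 -0.66775966  0.21392532] [[ 0.034  0.999  0.   ]
 [ 0.999 -0.034 -0.   ]
 [-0.     0.    -1.   ]] tool shift [1.739 1.209 0.362] [-0.31394999 -0.16743769  0.21629355]
```

View pics/e.png

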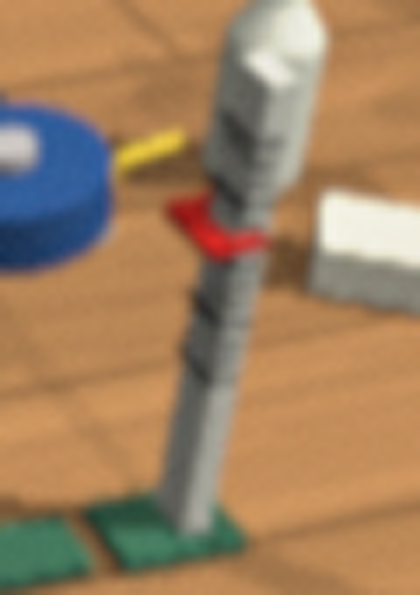

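The enlarged view shows the clip as a box: front bar from (364,199) to the corner at (371,206), then the end face running right to (378,204). The pointer tip is at about (366,189). I'll check that tip subpixel against the predicted rest position, and approach the knob meanwhile.

```bash
python3 -m creep '[[[0.145,0.101,0,0],[0.145,0.101,0,0],[0.145,0.101,0,0],[0.145,0.101,0,0],[0.145,0.101,0,0],[0.145,0.101,0,0],[0.145,0.101,0,0],[0.145,0.101,0,0],[0.145,0.101,0,0],[0.145,0.101,0,0],[0.145,0.101,0,0],[0.144,0.098,0,0]]]' 0
python3 - <<'E'
from h import *
P=np.load('P.npy')[:3]
A=np.load('restmean.npy'); c=A[184:198,354:371]
w=np.clip(np.minimum(c[...,0],c[...,1])-c[...,2]-55,0,None)
print(w.round().astype(int))
print(proj('scene',world(P,[tab(0,r,0,-.2) for r in(.31,.325,.345)])).round(2).tolist())
o=ctrl.get_obs();R=o['ee_rot'];d=np.array([.5269,-.2436,.1235])-o['tool_pos']
print(o['t'],o['tool_pos'],R.round(3).tolist(),'tool shift',(R.T@d/.25).round(3), o['wrist_force'])
E
```

```text
t: 3.17
tool_pos: [0.5091, -0.2644, 0.2142]
ee_rot: [[0.033, 0.999, 0.0], [0.999, -0.033, -0.0], [-0.0, 0.0, -1.0]]
wrist_force: [0.0, -1.8, -1.2]
opening: 0.0909
finger_force: 0.0
[[ 0  0  0  0  0  0  0  0  0  0  0  0  0  0  0  0  0]
 [ 0  0  0  0  0  0  0  0  0  0  0  0  0  0  0  0  0]
 [ 0  0  0  0  0  0  0  0  0  0  0  0  0  0  0  0  0]
 [ 0  0  0  0  0  0  0  0  0  0  0  0  0  0  0  0  0]
 [ 0  0  0  0  0  0  0  0  3 10 19 20  3  0  0  0  0]
 [ 0  0  0  0  0  0  8 21 40 51 59 50 14  0  0  0  0]
 [ 0  0  0  1 22 39 50 59 72 76 68 51 10  0  0  0  0]
 [ 0  0  0 41 64 74 76 70 64 56 41 17  0  0  0  0  0]
 [ 0  0  0 62 75 67 57 41 22  7  0  0  0  0  0  0  0]
 [ 0  0  0 48 44 25  7  0  0  0  0  0  0  0  0  0  0]
 [ 0  0  0 18  3  0  0  0  0  0  0  0  0  0  0  0  0]
 [ 0  0  0  0  0  0  0  0  0  0  0  0  0  0  0  0  0]
 [ 0  0  0  0  0  0  0  0  0  0  0  0  0  0  0  0  0]
 [ 0  0  0  0  0  0  0  0  0  0  0  0  0  0  0  0  0]]
[[355.87, 193.14], [360.07, 191.7], [365.65, 189.79]]
3.1667 [ 0.50905652 -0.26444775  0.21423948] [[0.033, 0.999, 0.0], [0.999, -0.033, -0.0], [-0.0, 0.0, -1.0]] tool shift [0.086 0.068 0.363] [ 0.01079176 -1.76339888 -1.19958858]
```

```bash
python3 -m creep '[[[0.09,0.068,0,0],[0,0,0.12,0],[0,0,0,0],[0,0,0,0]]]' 0
python3 - <<'E'
from h import *
P=np.load('P.npy')
o=ctrl.get_obs();c=cam('wrist','w.png');M=c['mount'];R=o['ee_rot']
T=np.eye(4);T[:3,:3]=R;T[:3,3]=o['tool_pos'];T=T@M
f=192/np.tan(np.radians(c['fov_y']/2))
h=cv2.cvtColor(c['color'],cv2.COLOR_RGB2HSV).astype(int)
m=((h[...,0]<6)|(h[...,0]>174))&(h[...,1]>150)&(h[...,2]>70)
k,l,s,ce=cv2.connectedComponentsWithStats(m.astype(np.uint8));print([(s[i].tolist(),ce[i].round(1).tolist()) for i in range(1,k) if s[i][4]>30])
kn=np.array([.5269,-.2436,.1426]); q=(kn-T[:3,3])@T[:3,:3]; print('pred',c['cx']+f*q[0]/q[2],c['cy']+f*q[1]/q[2],'px/m',f/q[2],T[:3,:3].round(2).tolist(),T[:3,3])
print(o['t'],o['tool_pos'],'shift',(R.T@(kn-[0,0,.019]-o['tool_pos'])/.25).round(3),o['wrist_force'])
E
```

```text
t: 3.5
tool_pos: [0.5249, -0.2438, 0.1831]
ee_rot: [[0.032, 0.999, -0.003], [0.999, -0.032, 0.001], [0.001, -0.003, -1.0]]
wrist_force: [-1.3, -1.1, 0.9]
opening: 0.0912
finger_force: 0.0
[([224, 177, 61, 60, 2837], [253.9, 206.5])]
pred 259.35037561568197 208.21884327113102 px/m 1554.9294549247722 [[1.0, -0.03, -0.01], [-0.03, -0.97, -0.24], [-0.0, 0.24, -0.97]] [ 0.52615212 -0.17628245  0.35430841]
3.5 [ 0.524857   -0.24380215  0.18308481] shift [0.001 0.009 0.238] [-1.31955586 -1.06274292  0.88860966]
```

View pics/w.png

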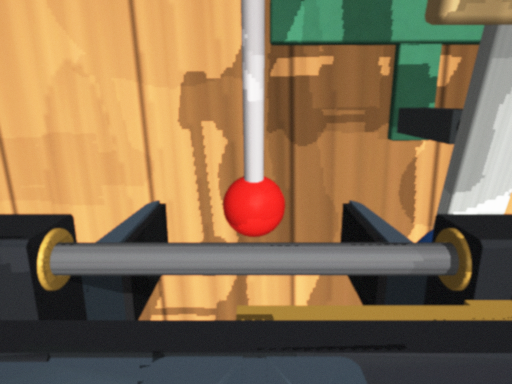

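The wrist view shows the knob between the fingers at (254,206), a few mm from the prediction. Descending and gripping.

```bash
python3 -m creep '[[[0.004,-0.004,0.12,0],[0,0,0.116,0],[0,0,0,0],[0,0,0,0],[0,0,0,0]]]' 0
python3 -m creep '[[[0,0,0,0],[0,0,0,0],[0,0,0,0],[0,0,0,0],[0,0,0,0],[0,0,0,0],[0,0,0,0]]]' 1 25
cat >> h.py <<'E'
P0=np.load('P.npy')
XX=dict(scene=[(325,180,370-10,260)],)
def blobs(im):
    """soft-weighted centroids of the two weights in the scene view"""
    a=im.astype(float); w=np.clip(a[...,2]-a[...,0]-30,0,60); out=[]
    for (x0,x1,y0,y1) in((160,212,205,280),(316,362,170,245)):
        W=w[y0:y1,x0:x1]; yy,xx=np.mgrid[y0:y1,x0:x1]
        out.append([(W*xx).sum()/W.sum(),(W*yy).sum()/W.sum()])
    return np.array(out)
def wp(th): return proj('scene',world(P0[:3],[tab(0,-.26,P0[4],th),tab(0,.26,P0[4],th)]))
def theta(im,off):
    from scipy.optimize import least_squares
    b=blobs(im)-off
    return least_squares(lambda t:(wp(t[0])-b)[:,1],[0.]).x[0]
E
python3 - <<'E'
from h import *
A=np.load('restmean.npy'); off=blobs(A)-wp(-.2); np.save('off.npy',off); print(off)
c=[cam('scene')['color'] for _ in range(3)]
print([theta(i,off) for i in c])
print([blobs(i).round(2).tolist() for i in c])
for _ in range(4): o=ctrl.get_obs()
print(o['t'],o['tool_pos'],o['wrist_force'],o['wrist_torque'],o['opening'],o['finger_force'],o['ee_rot'].round(3).tolist())
E
```

```text
t: 3.97
tool_pos: [0.5254, -0.2442, 0.1269]
ee_rot: [[0.032, 0.999, 0.001], [0.999, -0.032, -0.001], [-0.001, 0.001, -1.0]]
wrist_force: [0.5, 0.3, 0.8]
opening: 0.0911
finger_force: 0.0
t: 4.55
tool_pos: [0.5248, -0.2432, 0.125]
ee_rot: [[0.031, 1.0, 0.0], [1.0, -0.031, 0.0], [0.0, 0.0, -1.0]]
wrist_force: [0.2, -0.8, 0.2]
opening: 0.0476
finger_force: 0.0
[[ 0.34518725 -0.92247444]
 [ 0.31563054 -1.42776108]]
[np.float64(-0.20014681255101072), np.float64(-0.2000812894775627), np.float64(-0.20002516979177043)]
[[[186.29, 249.53], [342.0, 195.74]], [[186.29, 249.53], [342.02, 195.74]], [[186.27, 249.52], [342.02, 195.74]]]
4.7 [ 0.52445426 -0.24315575  0.12474073] [-0.8904991  -0.99168978  0.0591078 ] [-0.11512926 -0.0100249  -0.00653909] 0.0386097409359244 25.00085949897766 [[0.031, 1.0, -0.001], [1.0, -0.031, 0.0], [0.0, -0.001, -1.0]]
```

Gripped, with opening 38.6 mm on the 40 mm ball. The table-angle measurement repeats to 1e-4 rad. Now ramping the knob up slowly, stopping when the table lifts.

```bash
cat > look.py <<'E'
from h import *
import sys
off=np.load('off.npy'); L=open('log.txt','a'); ths=[]
for i in range(2):
    o=ctrl.get_obs(); im=cam('scene')['color']; th=theta(im,off); ths.append(th)
    print(f"t={o['t']:.3f} z={o['tool_pos'][2]:.4f} y={o['tool_pos'][1]:.4f} th={th:.4f}",end=' | ')
    L.write(f"{o['t']} {o['tool_pos'][2]} {th}\n")
o=ctrl.get_obs(); L.write(f"{o['t']} {o['tool_pos'][2]} nan\n"); L.close()
print(f"t={o['t']:.3f} z={o['tool_pos'][2]:.4f} F={np.round(o['wrist_force'],1)} w={(ths[1]-ths[0])/.05:.4f}")
sys.exit(0 if ths[1]<-.197 else 1)
E
python3 look.py && python3 -m creep '[[[-0.001,0,-0.0068,0],[-0.001,0,-0.0068,0],[-0.001,0,-0.0068,0],[-0.001,0,-0.0068,0],[-0.001,0,-0.0068,0],[-0.001,0,-0.0068,0],[-0.001,0,-0.0068,0],[-0.001,0,-0.0068,0],[-0.001,0,-0.0068,0],[-0.001,0,-0.0068,0]]]' | head -2 && python3 look.py && python3 -m creep '[[[-0.0007,0,-0.0068,0],[-0.0007,0,-0.0068,0],[-0.0007,0,-0.0068,0],[-0.0007,0,-0.0068,0]]]' | head -2 && python3 look.py
```

```text
t=4.700 z=0.1247 y=-0.2432 th=-0.2001 | t=4.750 z=0.1248 y=-0.2432 th=-0.2001 | t=4.800 z=0.1247 F=[-2.4 -0.3 -0.6] w=-0.0004
t: 5.63
tool_pos: [0.5245, -0.2457, 0.142]
t=5.633 z=0.1420 y=-0.2457 th=-0.2003 | t=5.683 z=0.1423 y=-0.2457 th=-0.2004 | t=5.733 z=0.1421 F=[-6.  -0.9 -1.8] w=-0.0011
t: 6.07
tool_pos: [0.5245, -0.2463, 0.1488]
t=6.067 z=0.1488 y=-0.2463 th=-0.2002 | t=6.117 z=0.1491 y=-0.2462 th=-0.2002 | t=6.167 z=0.1489 F=[-5.   0.7 -1.8] w=-0.0002
```

```bash
python3 -m creep '[[[-0.0004,0,-0.0068,0],[-0.0004,0,-0.0068,0],[-0.0004,0,-0.0068,0],[-0.0004,0,-0.0068,0]]]' | head -1 && python3 look.py && python3 -m creep '[[[-0.0002,0,-0.0068,0],[-0.0002,0,-0.0068,0],[-0.0002,0,-0.0068,0]]]' | head -1 && python3 look.py && python3 -m creep '[[[0,0,-0.0068,0],[0,0,-0.0068,0],[0,0,-0.0068,0]]]' | head -1 && python3 look.py&& python3 -m creep '[[[0,0,-0.0068,0],[0,0,-0.0068,0],[0,0,-0.0068,0]]]' | head -1 && python3 look.py&& python3 -m creep '[[[0.0004,0,-0.0068,0],[0.0004,0,-0.0068,0],[0.0004,0,-0.0068,0]]]' | head -1 && python3 look.py
```

```text
t: 6.5
t=6.500 z=0.1556 y=-0.2466 th=-0.2003 | t=6.550 z=0.1559 y=-0.2466 th=-0.2003 | t=6.600 z=0.1558 F=[-5.6  1.8 -1. ] w=0.0003
t: 6.85
t=6.850 z=0.1608 y=-0.2468 th=-0.2002 | t=6.900 z=0.1611 y=-0.2468 th=-0.2003 | t=6.950 z=0.1609 F=[-4.1  0.8 -1. ] w=-0.0019
t: 7.2
t=7.200 z=0.1659 y=-0.2468 th=-0.2002 | t=7.250 z=0.1662 y=-0.2468 th=-0.2003 | t=7.300 z=0.1660 F=[-5.9  2.7 -1.3] w=-0.0028
t: 7.55
t=7.550 z=0.1710 y=-0.2467 th=-0.2004 | t=7.600 z=0.1712 y=-0.2467 th=-0.2001 | t=7.650 z=0.1711 F=[-5.9  3.2 -1.8] w=0.0048
t: 7.9
t=7.900 z=0.1761 y=-0.2465 th=-0.2003 | t=7.950 z=0.1763 y=-0.2465 th=-0.2003 | t=8.000 z=0.1762 F=[-5.   3.3 -2.7] w=0.0001
```

```bash
python3 -m creep '[[[0.0006,0,-0.0068,0],[0.0006,0,-0.0068,0],[0.0006,0,-0.0068,0]]]' | head -1 && python3 look.py && python3 -m creep '[[[0.0007,0,-0.0068,0],[0.0007,0,-0.0068,0],[0.0007,0,-0.0068,0]]]' | head -1 && python3 look.py && python3 -m creep '[[[0.0008,0,-0.0068,0],[0.0008,0,-0.0068,0],[0.0008,0,-0.0068,0]]]' | head -1 && python3 look.py&& python3 -m creep '[[[0.001,0,-0.0068,0],[0.001,0,-0.0068,0],[0.001,0,-0.0068,0]]]' | head -1 && python3 look.py&& python3 -m creep '[[[0.0012,0,-0.0068,0],[0.0012,0,-0.0068,0],[0.0012,0,-0.0068,0]]]' | head -1 && python3 look.py
```

```text
t: 8.25
t=8.250 z=0.1812 y=-0.2461 th=-0.2002 | t=8.300 z=0.1815 y=-0.2461 th=-0.2001 | t=8.350 z=0.1814 F=[-5.3  2.3 -2.9] w=0.0023
t: 8.6
t=8.600 z=0.1863 y=-0.2456 th=-0.2001 | t=8.650 z=0.1866 y=-0.2456 th=-0.2002 | t=8.700 z=0.1865 F=[-6.   2.5 -3.4] w=-0.0028
t: 8.95
t=8.950 z=0.1914 y=-0.2450 th=-0.2003 | t=9.000 z=0.1917 y=-0.2450 th=-0.2002 | t=9.050 z=0.1915 F=[-5.6  2.  -3. ] w=0.0020
t: 9.3
t=9.300 z=0.1965 y=-0.2442 th=-0.2003 | t=9.350 z=0.1968 y=-0.2442 th=-0.2003 | t=9.400 z=0.1967 F=[-5.3  2.3 -3.2] w=-0.0004
t: 9.65
t=9.650 z=0.2016 y=-0.2434 th=-0.2001 | t=9.700 z=0.2019 y=-0.2433 th=-0.1999 | t=9.750 z=0.2017 F=[-5.6  2.8 -3. ] w=0.0046
```

```bash
cat > plan.py <<'E'
import numpy as np, sys
from scipy.optimize import least_squares
m=float(sys.argv[1]); N=int(sys.argv[2]); t0=float(sys.argv[3]) if len(sys.argv)>3 else 9.3
H=int(sys.argv[4]) if len(sys.argv)>4 else 20
D=np.loadtxt('log.txt'); C=.0156; dt=1/120
phi=lambda z:np.arcsin((z+C-.18)/.2)
def sim(p,th,w,t,ph):  # ph sampled on t
    a,k,d,b=p; out=[th]; dp=np.gradient(ph,t)
    for i in range(len(t)-1):
        h=t[i+1]-t[i]; acc=a*th+k*ph[i]+d-b*w+.107*(dp[i]); w+=acc*h; th+=w*h
        if th<-.2002: th=-.2002; w=max(w,0)
        out.append(th)
    return np.array(out),w
t=np.arange(t0,D[-1,0]+1e-6,dt); ph=np.interp(t,D[:,0],phi(D[:,1]))
E=D[(D[:,0]>=t0)&~np.isnan(D[:,2])]
rest=t0<9.65
def unp(q): return (q[0],q[1],q[2],q[3])
pr=np.array([1.96,5.18,-1.37,.29,0,0]); sd=np.array([.9,1.3,1.,.08,.001,1e-6])
t9=E[0,2]; pr[4]=-.2002 if rest else t9; 
if not rest: sd[5]=.5
def res(q):
    s,_=sim(q[:4],q[4],q[5],t,ph); return np.r_[(np.interp(E[:,0],t,s)-E[:,2])/2.5e-4,(q-pr)/sd]
q0=pr.copy(); q0[2]=.2*q0[0]-q0[1]*.19
f=least_squares(res,q0,x_scale=sd+1e-4); q=f.x; s,w=sim(q[:4],q[4],q[5],t,ph); th=s[-1]; ph0=ph[-1]
cov=np.linalg.inv(f.jac.T@f.jac)
print('a k d b',q[:4].round(3),'sd',np.sqrt(np.diag(cov))[:4].round(3),'rms(1e-4)',(1e4*np.std(res(q)[:len(E)]*2.5e-4)).round(1))
print(f't={t[-1]:.3f} th={th:.4f} w={w:.4f} phi={ph0:.4f} phi_eq={(-q[0]*m-q[2])/q[1]:.4f}')
# plan: knob speed per row over H rows
T=np.arange(0,H/12+2/3*1e-9,dt); 
def ro(u):
    kn=ph0+np.r_[0,np.cumsum(u)]; pp=np.interp(T,np.arange(H+1)/12,kn); s,w=sim(q[:4],th,w0,T,pp); return s,w,kn
w0=w; pe=(-q[0]*m-q[2])/q[1]
def cost(u):
    s,we,kn=ro(u); return np.r_[(s[::5]-m)*6,(s[-20:]-m)*30,we*40,(kn[-1]-pe)*20,np.maximum(abs(u)-.06,0)*100,u*6,np.diff(u)*10]
u=least_squares(cost,np.zeros(H)).x; s,we,kn=ro(u); z=.18-C+.2*np.sin(kn); yv=-.2*np.cos(kn)
print('z rows',(-np.diff(z)[:N]/.25).round(4).tolist()); print('x rows',(np.diff(yv)[:N]/.25).round(4).tolist())
print('pred th',s[::10][:N+1:2].round(3).tolist(),'end',s[-1].round(4), 'w@N',((s[10*N]-s[10*N-6])/.05).round(4))
E
python3 -m creep '[[[0.0013,0,-0.0068,0],[0.0013,0,-0.0068,0]]]' | head -1 && python3 look.py && python3 -m creep '[[[0.0014,0,-0.0068,0],[0.0014,0,-0.0068,0]]]' | head -1 && python3 look.py ; python3 plan.py -0.041 6
```

```text
t: 9.92
t=9.917 z=0.2050 y=-0.2427 th=-0.1969 | t=9.967 z=0.2053 y=-0.2426 th=-0.1957 | t=10.017 z=0.2052 F=[-6.2  1.6 -4.3] w=0.0248
a k d b [ 1.815  5.191 -0.563  0.291] sd [0.886 1.154 0.275 0.08 ] rms(1e-4) 0.7
t=10.017 th=-0.1939 w=0.0381 phi=0.2052 phi_eq=0.1228
z rows [-0.0468, -0.025, 0.0022, 0.024, 0.0371, 0.0415]
x rows [0.0112, 0.0072, -0.0007, -0.0069, -0.0091, -0.008]
pred th [-0.194, -0.182, -0.154, -0.115] end -0.041 w@N 0.24
```

```bash
python3 plan.py -0.041 6 9.3 36;python3 plan.py -0.041 6 9.3 28
```

```text
a k d b [ 1.815  5.191 -0.563  0.291] sd [0.886 1.154 0.275 0.08 ] rms(1e-4) 0.7
t=10.017 th=-0.1939 w=0.0381 phi=0.2052 phi_eq=0.1228
z rows [-0.0468, -0.025, 0.0018, 0.0232, 0.036, 0.0404]
x rows [0.0112, 0.0072, -0.0006, -0.0067, -0.0089, -0.0079]
pred th [-0.194, -0.182, -0.154, -0.115] end -0.041 w@N 0.2431
a k d b [ 1.815  5.191 -0.563  0.291] sd [0.886 1.154 0.275 0.08 ] rms(1e-4) 0.7
t=10.017 th=-0.1939 w=0.0381 phi=0.2052 phi_eq=0.1228
z rows [-0.0468, -0.025, 0.0018, 0.0233, 0.0361, 0.0404]
x rows [0.0112, 0.0072, -0.0006, -0.0067, -0.0089, -0.0079]
pred th [-0.194, -0.182, -0.154, -0.115] end -0.041 w@N 0.2429
```

```bash
sed -i "s/(s\[::5\]-m)\*6/(s-m-(th-m)*np.exp(-T\/TAU))[::5]*6/; s/^w0=w;/TAU=float(sys.argv[5]) if len(sys.argv)>5 else .8\nw0=w;/" plan.py; python3 plan.py -0.041 6 9.3 36 .9
```

```text
a k d b [ 1.815  5.191 -0.563  0.291] sd [0.886 1.154 0.275 0.08 ] rms(1e-4) 0.7
t=10.017 th=-0.1939 w=0.0381 phi=0.2052 phi_eq=0.1228
z rows [-0.0121, -0.0055, 0.0023, 0.0088, 0.0129, 0.0147]
x rows [0.0026, 0.0012, -0.0005, -0.002, -0.0027, -0.0028]
pred th [-0.194, -0.185, -0.168, -0.147] end -0.0411 w@N 0.1327
```

Good, a gentle plan. I'll execute the first four rows and remeasure.

```bash
python3 -m creep '[[[0.0026,0,-0.012,0],[0.0012,0,-0.0055,0],[-0.0005,0,0.0023,0],[-0.002,0,0.009,0]]]' | head -1 ; python3 look.py ; python3 plan.py -0.041 6 9.3 36 .9
```

```text
t: 10.35
t=10.350 z=0.2068 y=-0.2423 th=-0.1672 | t=10.400 z=0.2064 y=-0.2424 th=-0.1609 | t=10.450 z=0.2065 F=[-5.6  3.1 -3.3] w=0.1255
a k d b [ 2.283  6.948 -0.798  0.274] sd [0.805 0.511 0.237 0.079] rms(1e-4) 1.0
t=10.450 th=-0.1540 w=0.1447 phi=0.2119 phi_eq=0.1283
z rows [0.0314, 0.0244, 0.0154, 0.0072, 0.0009, -0.0032]
x rows [-0.0061, -0.0038, -0.002, -0.0008, -0.0001, 0.0004]
pred th [-0.154, -0.129, -0.108, -0.094] end -0.0411 w@N 0.0655
```

```bash
python3 - <<'E'
s=open('look.py').read()
s=s.replace("ths=[]\n","""ths=[]
if len(sys.argv)>1:
    t,z=[float(v) for v in open('log.txt').read().split('\\n')[-2].split()[:2]]
    r=eval(sys.argv[1])
    for v in r[:-1]: t+=1/12; z-=.25*v; L.write(f"{t} {z} nan\\n")
""",1)
open('look.py','w').write(s)
l=open('log.txt').read().rstrip().split('\n')
i=[k for k,x in enumerate(l) if float(x.split()[0])>10.3][0]
l[i:i]=["10.1 .2082 nan","10.1833 .2096 nan","10.2667 .2090 nan"]
open('log.txt','w').write('\n'.join(l)+'\n')
E
tail -7 log.txt; python3 plan.py -0.041 6 9.3 36 .9
```

```text
10.0167 0.20516162922945147 nan
10.1 .2082 nan
10.1833 .2096 nan
10.2667 .2090 nan
10.35 0.2068351326699432 -0.16715732181903045
10.4 0.20635225343737848 -0.16088210881411036
10.45 0.206468112480012 nan
a k d b [ 1.854  5.55  -0.622  0.289] sd [0.828 0.372 0.22  0.079] rms(1e-4) 0.7
t=10.450 th=-0.1540 w=0.1420 phi=0.2119 phi_eq=0.1258
z rows [0.0312, 0.0248, 0.0165, 0.0087, 0.0024, -0.0019]
x rows [-0.0061, -0.0039, -0.0022, -0.001, -0.0003, 0.0002]
pred th [-0.154, -0.13, -0.109, -0.095] end -0.0411 w@N 0.0709
```

```bash
python3 -m creep '[[[-0.006,0,0.031,0],[-0.004,0,0.025,0],[-0.002,0,0.0165,0],[-0.001,0,0.0087,0]]]' | head -1 ; python3 look.py "[.031,.025,.0165,.0087]"; python3 plan.py -0.041 6 9.3 36 .9
```

```text
t: 10.78
t=10.783 z=0.1860 y=-0.2458 th=-0.1086 | t=10.833 z=0.1858 y=-0.2458 th=-0.1037 | t=10.883 z=0.1861 F=[-5.8  1.6 -1.3] w=0.0970
a k d b [ 1.84   5.576 -0.63   0.288] sd [0.213 0.228 0.059 0.078] rms(1e-4) 0.6
t=10.875 th=-0.1001 w=0.0831 phi=0.1087 phi_eq=0.1265
z rows [-0.0058, -0.0051, -0.004, -0.0029, -0.0018, -0.0009]
x rows [0.0007, 0.0006, 0.0005, 0.0004, 0.0002, 0.0001]
pred th [-0.1, -0.089, -0.081, -0.075] end -0.041 w@N 0.0342
```

```bash
python3 -m creep '[[[0.0007,0,-0.006,0],[0.0006,0,-0.005,0],[0.0005,0,-0.004,0],[0.0004,0,-0.003,0],[0.0002,0,-0.002,0],[0.0001,0,-0.001,0]]]' | head -1 ; python3 look.py "[-.006,-.005,-.004,-.003,-.002,-.001]"; python3 plan.py -0.041 8 9.3 36 .7
```

```text
t: 11.38
t=11.383 z=0.1918 y=-0.2450 th=-0.0678 | t=11.433 z=0.1918 y=-0.2451 th=-0.0652 | t=11.483 z=0.1918 F=[-6.8  1.3 -1.6] w=0.0523
a k d b [ 1.958  5.364 -0.565  0.306] sd [0.163 0.147 0.01  0.07 ] rms(1e-4) 1.0
t=11.475 th=-0.0627 w=0.0574 phi=0.1374 phi_eq=0.1203
z rows [0.013, 0.0097, 0.0055, 0.0018, -0.0011, -0.0029, -0.0038, -0.0039]
x rows [-0.0017, -0.0011, -0.0006, -0.0002, 0.0001, 0.0003, 0.0004, 0.0004]
pred th [-0.063, -0.054, -0.048, -0.045, -0.045] end -0.041 w@N -0.0016
```

```bash
python3 -m creep '[[[-0.0017,0,0.013,0],[-0.001,0,0.0097,0],[-0.0006,0,0.0055,0],[-0.0002,0,0.0018,0],[0.0001,0,-0.001,0],[0.0003,0,-0.003,0]]]' | head -1 ; python3 look.py "[.013,.0097,.0055,.0018,-.001,-.003]"; python3 plan.py -0.041 8 9.3 36 .7
```

```text
t: 11.98
t=11.983 z=0.1852 y=-0.2459 th=-0.0459 | t=12.033 z=0.1854 y=-0.2459 th=-0.0461 | t=12.083 z=0.1853 F=[-6.4  2.4 -0.9] w=-0.0022
a k d b [ 1.862  5.288 -0.57   0.263] sd [0.055 0.081 0.006 0.02 ] rms(1e-4) 1.0
t=12.075 th=-0.0462 w=-0.0063 phi=0.1049 phi_eq=0.1222
z rows [-0.0105, -0.008, -0.0048, -0.002, 0.0002, 0.0017, 0.0025, 0.0027]
x rows [0.0012, 0.001, 0.0006, 0.0003, -0.0, -0.0002, -0.0003, -0.0004]
pred th [-0.046, -0.048, -0.049, -0.048, -0.047] end -0.041 w@N 0.0121
```

```bash
python3 -m creep '[[[0.0012,0,-0.0105,0],[0.001,0,-0.008,0],[0.0006,0,-0.0048,0],[0.0003,0,-0.002,0],[0,0,0,0],[-0.0002,0,0.0017,0]]]' | head -1 ; sed -i "s/th=theta(im,off)/th=theta(im,off); np.save(f'im{i}.npy',im)/" look.py; python3 look.py "[-.0105,-.008,-.0048,-.002,0,.0017]"; python3 plan.py -0.041 8 9.3 36 .7
python3 - <<'E'
import numpy as np,cv2
from h import *
A=(np.load('im0.npy').astype(float)+np.load('im1.npy'))/2
cv2.imwrite('pics/f.png',cv2.resize(A[185:225,345:385].astype(np.uint8)[:,:,::-1],None,fx=13,fy=13,interpolation=cv2.INTER_CUBIC))
c=A[194:212,352:372]; print(np.clip(np.minimum(c[...,0],c[...,1])-c[...,2]-55,0,None).round().astype(int))
print(proj('scene',world(P0[:3],[tab(0,r,0,-.046) for r in(.31,.325,.345)])).round(2).tolist())
E
```

```text
t: 12.58
t=12.583 z=0.1912 y=-0.2451 th=-0.0490 | t=12.633 z=0.1911 y=-0.2451 th=-0.0482 | t=12.683 z=0.1911 F=[-6.6  1.9 -0.4] w=0.0150
a k d b [ 1.865  5.292 -0.57   0.263] sd [0.044 0.073 0.006 0.011] rms(1e-4) 1.1
t=12.675 th=-0.0480 w=0.0112 phi=0.1341 phi_eq=0.1222
z rows [0.0048, 0.0039, 0.0026, 0.0014, 0.0004, -0.0003, -0.0007, -0.0009]
x rows [-0.0006, -0.0005, -0.0003, -0.0002, -0.0001, 0.0, 0.0001, 0.0001]
pred th [-0.048, -0.046, -0.044, -0.043, -0.042] end -0.041 w@N 0.0013
[[ 0  0  0  0  0  0  0  0  0  0  0  0  0  0  0  0  0  0  0  0]
 [ 0  0  0  0  0  0  0  0  0  0  0  0  0  0  0  0  0  0  0  0]
 [ 0  0  0  0  0  0  0  0  0  0  0  0  0  0  0  0  0  0  0  0]
 [ 0  0  0  0  0  0  0  0  0  0  0  0  0  0  0  0  0  0  0  0]
 [ 0  0  0  0  0  0  0  0  0  0  0  0  0  0  0  0  0  0  0  0]
 [ 0  0  0  0  0  0  0  0  0  0  0  0  0  0  0  0  0  0  0  0]
 [ 0  0  0  0  0  0  0  0  0  0  0  0  0  0  0  0  0  0  0  0]
 [ 0  0  0  0  0  2 10 10 17 24 38 51 49 21  0  0  0  0  0  0]
 [ 0  0  0  0  0 30 49 52 57 64 74 84 76 40  0  0  0  0  0  0]
 [ 0  0  0  0  0 58 82 84 82 78 72 67 56 26  0  0  0  0  0  0]
 [ 0  0  0  0  0 60 72 64 53 42 32 21 14  0  0  0  0  0  0  0]
 [ 0  0  0  0  0 29 28 16  9  4  0  0  0  0  0  0  0  0  0  0]
 [ 0  0  0  0  0  0  0  0  0  0  0  0  0  0  0  0  0  0  0  0]
 [ 0  0  0  0  0  0  0  0  0  0  0  0  0  0  0  0  0  0  0  0]
 [ 0  0  0  0  0  0  0  0  0  0  0  0  0  0  0  0  0  0  0  0]
 [ 0  0  0  0  0  0  0  0  0  0  0  0  0  0  0  0  0  0  0  0]
 [ 0  0  0  0  0  0  0  0  0  0  0  0  0  0  0  0  0  0  0  0]
 [ 0  0  0  0  0  0  0  0  0  0  0  0  0  0  0  0  0  0  0  0]]
[[355.5, 204.9], [359.59, 204.04], [365.01, 202.89]]
```

View pics/f.png

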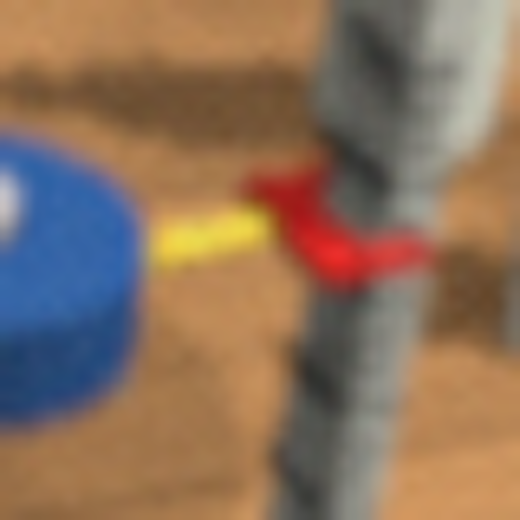

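The pointer tip at about (365,202) is just in front of the clip. By the subpixel comparison it is about 0.6 px (0.007 rad) above the clip's mid-height, which confirms a target of about -0.041.

```bash
python3 -m creep '[[[-0.0006,0,0.0048,0],[-0.0005,0,0.0039,0],[-0.0003,0,0.0026,0],[-0.0002,0,0.0014,0],[0,0,0.0004,0],[0,0,0,0],[0,0,-0.0007,0],[0.0001,0,-0.0009,0]]]' | head -1 ;python3 look.py "[.0048,.0039,.0026,.0014,.0004,0,-.0007,-.0009]"; python3 plan.py -0.041 8 9.3 36 .7
```

```text
t: 13.35
t=13.350 z=0.1883 y=-0.2455 th=-0.0413 | t=13.400 z=0.1883 y=-0.2455 th=-0.0409 | t=13.450 z=0.1883 F=[-6.3  2.4 -0.8] w=0.0078
a k d b [ 1.886  5.326 -0.573  0.268] sd [0.03  0.053 0.005 0.009] rms(1e-4) 1.2
t=13.450 th=-0.0410 w=0.0015 phi=0.1197 phi_eq=0.1220
z rows [-0.0005, -0.0004, -0.0004, -0.0003, -0.0002, -0.0001, -0.0001, -0.0]
x rows [0.0001, 0.0001, 0.0, 0.0, 0.0, 0.0, 0.0, 0.0]
pred th [-0.041, -0.041, -0.041, -0.041, -0.041] end -0.041 w@N -0.0002
```

```bash
python3 -m creep '[[[0,0,-0.0005,0],[0,0,-0.0004,0],[0,0,-0.0004,0],[0,0,-0.0003,0],[0,0,-0.0002,0],[0,0,0,0],[0,0,0,0],[0,0,0,0]]]' | head -1 ;python3 look.py "[-.0005,-.0004,-.0004,-.0003,-.0002,0,0,0]"; python3 plan.py -0.041 8 9.3 36 .5
```

```text
t: 14.12
t=14.117 z=0.1887 y=-0.2455 th=-0.0405 | t=14.167 z=0.1887 y=-0.2455 th=-0.0405 | t=14.217 z=0.1887 F=[-6.2  2.5 -1. ] w=0.0001
a k d b [ 1.897  5.344 -0.574  0.269] sd [0.027 0.048 0.005 0.009] rms(1e-4) 1.3
t=14.217 th=-0.0405 w=0.0005 phi=0.1219 phi_eq=0.1220
z rows [0.0003, 0.0002, 0.0001, -0.0, -0.0001, -0.0002, -0.0002, -0.0002]
x rows [-0.0, -0.0, -0.0, 0.0, 0.0, 0.0, 0.0, 0.0]
pred th [-0.04, -0.04, -0.04, -0.041, -0.041] end -0.041 w@N -0.0009
```

```bash
python3 -m creep '[[[0,0,0.0003,0],[0,0,0.0002,0],[0,0,0.0001,0],[0,0,0,0],[0,0,0,0],[0,0,0,0],[0,0,0,0],[0,0,-0.0002,0]]]' | head -1 ;python3 look.py "[.0003,.0002,.0001,0,0,0,0,-.0002]"; python3 plan.py -0.041 10 9.3 36 .5
```

```text
t: 14.88
t=14.883 z=0.1886 y=-0.2455 th=-0.0398 | t=14.933 z=0.1887 y=-0.2455 th=-0.0397 | t=14.983 z=0.1886 F=[-7.   1.9 -1.7] w=0.0012
a k d b [ 1.911  5.368 -0.576  0.271] sd [0.025 0.045 0.004 0.009] rms(1e-4) 1.4
t=14.975 th=-0.0398 w=0.0001 phi=0.1215 phi_eq=0.1219
z rows [0.0004, 0.0003, 0.0001, -0.0001, -0.0002, -0.0002, -0.0002, -0.0002, -0.0002, -0.0001]
x rows [-0.0, -0.0, -0.0, 0.0, 0.0, 0.0, 0.0, 0.0, 0.0, 0.0]
pred th [-0.04, -0.04, -0.04, -0.04, -0.04, -0.041] end -0.041 w@N -0.0013
```

```bash
python3 -m creep '[[[0,0,0.001,0],[0,0,0.0006,0],[0,0,0,0],[0,0,0,0],[0,0,0,0],[0,0,-0.0002,0],[0,0,-0.0003,0],[0,0,-0.0003,0],[0,0,-0.0002,0],[0,0,0,0]]]' | head -1 ;python3 look.py "[.001,.0006,0,0,0,-.0002,-.0003,-.0003,-.0002,0]"; python3 plan.py -0.041 10 11.95 36 .5
```

```text
t: 15.82
t=15.817 z=0.1885 y=-0.2455 th=-0.0422 | t=15.867 z=0.1885 y=-0.2455 th=-0.0423 | t=15.917 z=0.1885 F=[-6.3  2.2 -1.2] w=-0.0037
a k d b [ 2.002  5.355 -0.57   0.293] sd [0.431 0.417 0.035 0.078] rms(1e-4) 0.9
t=15.917 th=-0.0427 w=-0.0064 phi=0.1208 phi_eq=0.1218
z rows [-0.0029, -0.002, -0.0009, -0.0, 0.0006, 0.001, 0.0012, 0.0011, 0.001, 0.0007]
x rows [0.0004, 0.0003, 0.0001, 0.0, -0.0001, -0.0001, -0.0001, -0.0001, -0.0001, -0.0001]
pred th [-0.043, -0.044, -0.044, -0.044, -0.043, -0.042] end -0.041 w@N 0.0047
```

```bash
python3 -m creep '[[[0.0004,0,-0.003,0],[0.0002,0,-0.002,0],[0,0,-0.0009,0],[0,0,0,0],[0,0,0.0006,0],[0,0,0.001,0],[0,0,0.001,0],[0,0,0.001,0]]]' | head -1 ;python3 look.py "[-.003,-.002,-.0009,0,.0006,.001,.001,.001]"; python3 plan.py -0.041 10 11.95 36 .5
```

```text
t: 16.58
t=16.583 z=0.1891 y=-0.2454 th=-0.0423 | t=16.633 z=0.1890 y=-0.2454 th=-0.0422 | t=16.683 z=0.1890 F=[-7.5  1.9 -0.5] w=0.0033
a k d b [ 1.999  5.355 -0.57   0.3  ] sd [0.431 0.414 0.035 0.069] rms(1e-4) 0.9
t=16.675 th=-0.0418 w=0.0066 phi=0.1235 phi_eq=0.1218
z rows [0.002, 0.0015, 0.0008, 0.0002, -0.0003, -0.0006, -0.0007, -0.0007, -0.0006, -0.0005]
x rows [-0.0002, -0.0002, -0.0001, -0.0, 0.0, 0.0001, 0.0001, 0.0001, 0.0001, 0.0001]
pred th [-0.042, -0.041, -0.04, -0.04, -0.04, -0.041] end -0.041 w@N -0.0021
```

```bash
python3 -m creep '[[[-0.0002,0,0.002,0],[-0.0002,0,0.0015,0],[0,0,0.0008,0],[0,0,0.0002,0],[0,0,-0.0003,0],[0,0,-0.0006,0],[0,0,-0.0007,0],[0,0,-0.0007,0]]]' | head -1 ;python3 look.py "[.002,.0015,.0008,.0002,-.0003,-.0006,-.0007,-.0007]"; python3 plan.py -0.041 10 11.95 36 .5
```

```text
t: 17.35
t=17.350 z=0.1885 y=-0.2455 th=-0.0398 | t=17.400 z=0.1886 y=-0.2455 th=-0.0399 | t=17.450 z=0.1885 F=[-7.   1.2 -0.8] w=-0.0032
a k d b [ 2.112  5.484 -0.581  0.301] sd [0.414 0.386 0.033 0.07 ] rms(1e-4) 1.0
t=17.450 th=-0.0400 w=-0.0013 phi=0.1209 phi_eq=0.1218
z rows [-0.0002, -0.0002, -0.0002, -0.0001, -0.0001, -0.0, -0.0, -0.0, 0.0, 0.0]
x rows [0.0, 0.0, 0.0, 0.0, 0.0, 0.0, 0.0, 0.0, -0.0, -0.0]
pred th [-0.04, -0.04, -0.04, -0.041, -0.041, -0.041] end -0.041 w@N -0.0004
```

```bash
python3 -m creep '[[[0,0,-0.0002,0],[0,0,-0.0002,0],[0,0,-0.0002,0],[0,0,-0.0001,0],[0,0,0,0],[0,0,0,0],[0,0,0,0],[0,0,0,0]]]' | head -1 ;python3 look.py "[-.0002,-.0002,-.0002,-.0001,0,0,0,0]"; python3 plan.py -0.041 10 13.3 36 .5
```

```text
t: 18.12
t=18.117 z=0.1887 y=-0.2455 th=-0.0406 | t=18.167 z=0.1887 y=-0.2455 th=-0.0405 | t=18.217 z=0.1887 F=[-7.4  1.9 -1.4] w=0.0018
a k d b [ 1.903  5.502 -0.592  0.279] sd [0.668 0.719 0.066 0.074] rms(1e-4) 0.8
t=18.217 th=-0.0406 w=-0.0004 phi=0.1219 phi_eq=0.1217
z rows [0.0001, 0.0001, 0.0, 0.0, -0.0, -0.0, -0.0, -0.0, -0.0, -0.0]
x rows [-0.0, -0.0, -0.0, -0.0, 0.0, 0.0, 0.0, 0.0, 0.0, 0.0]
pred th [-0.041, -0.041, -0.041, -0.041, -0.041, -0.041] end -0.041 w@N -0.0003
```

```bash
python3 -m creep '[[[0,0,0.0001,0],[0,0,0.0001,0],[0,0,0,0],[0,0,0,0],[0,0,0,0],[0,0,0,0],[0,0,0,0],[0,0,0,0]]]' | head -1 ;python3 look.py "[.0001,.0001,0,0,0,0,0,0]"; python3 plan.py -0.041 10 13.3 36 .5
```

```text
t: 18.88
t=18.883 z=0.1887 y=-0.2455 th=-0.0409 | t=18.933 z=0.1886 y=-0.2455 th=-0.0409 | t=18.983 z=0.1886 F=[-6.9  1.8 -1.5] w=-0.0007
a k d b [ 1.877  5.489 -0.591  0.279] sd [0.648 0.715 0.066 0.074] rms(1e-4) 0.7
t=18.975 th=-0.0409 w=-0.0005 phi=0.1215 phi_eq=0.1218
z rows [-0.0002, -0.0001, -0.0001, -0.0, 0.0, 0.0, 0.0001, 0.0001, 0.0, 0.0]
x rows [0.0, 0.0, 0.0, 0.0, -0.0, -0.0, -0.0, -0.0, -0.0, -0.0]
pred th [-0.041, -0.041, -0.041, -0.041, -0.041, -0.041] end -0.041 w@N 0.0001
```

```bash
python3 - <<'E'
import numpy as np,cv2
A=(np.load('im0.npy').astype(float)+np.load('im1.npy'))/2
c=A[193:211,360:380]
print(np.clip(np.minimum(c[...,0],c[...,1])-c[...,2]-55,0,None).round().astype(int)[5:14,:8])
E
python3 plan.py -0.195 12 10.5 60 1.0
```

```text
[[ 0  0  0  0  0  0  0  0]
 [ 0  0  0  0  0  0  0  0]
 [ 0  0  0  0  0  0  0  0]
 [ 6 10 10  6  7  0  0  0]
 [38 49 54 56 51 18  0  0]
 [76 83 82 82 68 30  0  0]
 [75 70 62 54 39 14  0  0]
 [32 20 15  7  2  0  0  0]
 [ 0  0  0  0  0  0  0  0]]
a k d b [ 1.717  5.469 -0.596  0.221] sd [0.092 0.133 0.017 0.058] rms(1e-4) 7.7
t=18.975 th=-0.0411 w=-0.0013 phi=0.1215 phi_eq=0.1702
z rows [0.0302, 0.0191, 0.0058, -0.0056, -0.0135, -0.0176, -0.0184, -0.0168, -0.0138, -0.0101, -0.0063, -0.003]
x rows [-0.0031, -0.0014, -0.0003, 0.0003, 0.0009, 0.0015, 0.002, 0.0022, 0.0021, 0.0017, 0.0011, 0.0006]
pred th [-0.041, -0.044, -0.055, -0.076, -0.099, -0.121, -0.139] end -0.195 w@N -0.0922
```

It has been held within ±0.003 rad of the marker since t≈13, about 6 s. The pointer line meets the clip at mid-height (367.6, 202.1). Now I'll plan the lowering.

```bash
python3 plan.py -0.196 12 9.3 60 1.3
```

```text
a k d b [ 1.835  5.241 -0.563  0.32 ] sd [0.023 0.041 0.004 0.009] rms(1e-4) 2.7
t=18.975 th=-0.0409 w=-0.0007 phi=0.1215 phi_eq=0.1760
z rows [0.0255, 0.0166, 0.0057, -0.0038, -0.0105, -0.0142, -0.0153, -0.0144, -0.0122, -0.0093, -0.0064, -0.0036]
x rows [-0.0027, -0.0013, -0.0004, 0.0002, 0.0008, 0.0013, 0.0016, 0.0018, 0.0017, 0.0015, 0.0011, 0.0006]
pred th [-0.041, -0.043, -0.053, -0.069, -0.089, -0.108, -0.124] end -0.1959 w@N -0.0852
```

```bash
python3 -m creep '[[[-0.0027,0,0.0255,0],[-0.0013,0,0.0166,0],[-0.0004,0,0.0057,0],[0.0002,0,-0.004,0],[0.0008,0,-0.0105,0],[0.0013,0,-0.014,0]]]' | head -1 ;python3 look.py "[.0255,.0166,.0057,-.004,-.0105,-.014]"; python3 plan.py -0.196 12 9.3 60 1.3
```

```text
t: 19.48
t=19.483 z=0.1837 y=-0.2461 th=-0.0695 | t=19.533 z=0.1844 y=-0.2460 th=-0.0763 | t=19.583 z=0.1842 F=[-7.1  1.1 -1.1] w=-0.1368
a k d b [ 1.838  5.25  -0.564  0.323] sd [0.02  0.035 0.003 0.008] rms(1e-4) 3.2
t=19.575 th=-0.0809 w=-0.1273 phi=0.0992 phi_eq=0.1760
z rows [-0.0285, -0.0219, -0.0138, -0.0063, -0.0005, 0.0033, 0.0054, 0.006, 0.0056, 0.0045, 0.0031, 0.0016]
x rows [0.0034, 0.0033, 0.0024, 0.0012, 0.0001, -0.0006, -0.001, -0.0011, -0.0009, -0.0007, -0.0005, -0.0002]
pred th [-0.081, -0.102, -0.119, -0.13, -0.136, -0.14, -0.144] end -0.196 w@N -0.0226
```

```bash
python3 -m creep '[[[0.0034,0,-0.0285,0],[0.003,0,-0.022,0],[0.0024,0,-0.014,0],[0.0012,0,-0.0063,0],[0,0,0,0],[-0.0006,0,0.0033,0]]]' | head -1 ;python3 look.py "[-.0285,-.022,-.014,-.0063,0,.0033]"; python3 plan.py -0.198 12 9.3 60 1.0
```

```text
t: 20.08
t=20.083 z=0.2010 y=-0.2436 th=-0.1372 | t=20.133 z=0.2008 y=-0.2436 th=-0.1401 | t=20.183 z=0.2008 F=[-7.2  1.3 -2.9] w=-0.0571
a k d b [ 1.991  6.159 -0.664  0.878] sd [0.012 0.029 0.003 0.008] rms(1e-4) 47.7
t=20.175 th=-0.1338 w=-0.0028 phi=0.1831 phi_eq=0.1718
z rows [0.0243, 0.0177, 0.0095, 0.002, -0.0035, -0.0069, -0.0084, -0.0084, -0.0074, -0.0058, -0.004, -0.0023]
x rows [-0.0041, -0.0025, -0.0012, -0.0002, 0.0004, 0.0009, 0.0011, 0.0012, 0.0011, 0.001, 0.0007, 0.0004]
pred th [-0.134, -0.134, -0.137, -0.145, -0.156, -0.166, -0.174] end -0.198 w@N -0.043
```

```bash
sed -i 's/pr=np.array(\[1.96,5.18,-1.37,.29,0,0\]); sd=np.array(\[.9,1.3,1.,.08/pr=np.array([1.865,5.292,-.570,.27,0,0]); sd=np.array([.05,.08,.01,.02/; s/^q0=pr.copy.*/q0=pr.copy()/' plan.py; python3 plan.py -0.199 12 18.87 60 1.0
```

```text
a k d b [ 1.866  5.289 -0.573  0.269] sd [0.048 0.061 0.007 0.02 ] rms(1e-4) 2.1
t=20.178 th=-0.1425 w=-0.0502 phi=0.1831 phi_eq=0.1786
z rows [0.0074, 0.0057, 0.0034, 0.0013, -0.0003, -0.0014, -0.002, -0.0022, -0.0021, -0.0018, -0.0014, -0.001]
x rows [-0.0013, -0.001, -0.0006, -0.0002, 0.0001, 0.0002, 0.0003, 0.0004, 0.0004, 0.0003, 0.0003, 0.0002]
pred th [-0.143, -0.15, -0.155, -0.161, -0.167, -0.173, -0.178] end -0.199 w@N -0.0266
```

```bash
python3 -m creep '[[[-0.0013,0,0.0074,0],[-0.001,0,0.0057,0],[-0.0006,0,0.0034,0],[-0.0002,0,0.0013,0],[0,0,-0.0003,0],[0.0002,0,-0.0014,0],[0.0003,0,-0.002,0],[0.0003,0,-0.002,0]]]' | head -1 ;python3 look.py "[.0074,.0057,.0034,.0013,-.0003,-.0014,-.002,-.002]"; python3 plan.py -0.2 12 19.48 60 .8
```

```text
t: 20.85
t=20.850 z=0.1978 y=-0.2441 th=-0.1676 | t=20.900 z=0.1979 y=-0.2441 th=-0.1692 | t=20.950 z=0.1978 F=[-6.7  1.3 -1.9] w=-0.0333
a k d b [ 1.873  5.274 -0.57   0.272] sd [0.046 0.053 0.008 0.02 ] rms(1e-4) 2.1
t=20.947 th=-0.1709 w=-0.0343 phi=0.1678 phi_eq=0.1791
z rows [-0.0025, -0.002, -0.0015, -0.0011, -0.0007, -0.0005, -0.0003, -0.0002, -0.0001, -0.0, -0.0, -0.0]
x rows [0.0004, 0.0003, 0.0003, 0.0002, 0.0001, 0.0001, 0.0001, 0.0, 0.0, 0.0, 0.0, 0.0]
pred th [-0.171, -0.176, -0.181, -0.185, -0.188, -0.191, -0.193] end -0.2 w@N -0.0108
```

```bash
python3 -m creep '[[[0.0004,0,-0.0025,0],[0.0003,0,-0.002,0],[0.0003,0,-0.0015,0],[0.0002,0,-0.001,0],[0,0,-0.0007,0],[0,0,-0.0005,0],[0,0,-0.0003,0],[0,0,0,0]]]' | head -1 ;python3 look.py "[-.0025,-.002,-.0015,-.001,-.0007,-.0005,-.0003,0]"; python3 plan.py -0.203 12 20.08 60 .8
```

```text
t: 21.62
t=21.617 z=0.1999 y=-0.2438 th=-0.1882 | t=21.667 z=0.1999 y=-0.2438 th=-0.1887 | t=21.717 z=0.1999 F=[-7.1  2.4 -3.8] w=-0.0100
a k d b [ 1.867  5.281 -0.571  0.27 ] sd [0.045 0.056 0.008 0.02 ] rms(1e-4) 1.0
t=21.713 th=-0.1895 w=-0.0140 phi=0.1784 phi_eq=0.1799
z rows [0.0003, 0.0003, 0.0002, 0.0001, 0.0001, 0.0, 0.0, -0.0, -0.0, -0.0, -0.0, -0.0]
x rows [-0.0001, -0.0, -0.0, -0.0, -0.0, -0.0, -0.0, 0.0, 0.0, 0.0, 0.0, 0.0]
pred th [-0.19, -0.192, -0.193, -0.195, -0.196, -0.198, -0.2] end -0.2002 w@N -0.01
```

Nearly down. I'll touch down with a slight knob drop, then lower slowly.

```bash
python3 -m creep '[[[0,0,0.0008,0],[0,0,0.0005,0],[0,0,0.0003,0],[0,0,0,0],[0,0,0,0],[0,0,0,0],[0,0,0,0],[0,0,0,0]]]' | head -1 ;python3 look.py "[.0008,.0005,.0003,0,0,0,0,0]"
```

```text
t: 22.38
t=22.383 z=0.1995 y=-0.2438 th=-0.1972 | t=22.433 z=0.1995 y=-0.2439 th=-0.1976 | t=22.483 z=0.1995 F=[-5.4  1.6 -3.5] w=-0.0074
```

```bash
python3 -m creep '[[[0,0,0.0005,0],[0,0,0.0005,0],[0,0,0,0],[0,0,0,0],[0,0,0.001,0],[-0.0004,0,0.002,0],[-0.0007,0,0.004,0],[-0.001,0,0.006,0],[-0.001,0,0.008,0],[-0.0013,0,0.01,0],[-0.0013,0,0.01,0]]]' | head -1 ;python3 look.py
python3 -m creep '[[[-0.0012,0,0.01,0],[-0.0011,0,0.01,0],[-0.001,0,0.01,0],[-0.0009,0,0.01,0],[-0.0007,0,0.01,0],[-0.0006,0,0.01,0],[-0.0004,0,0.01,0],[-0.0003,0,0.01,0],[-0.0002,0,0.01,0],[0,0,0.01,0],[0.0002,0,0.01,0],[0.0003,0,0.01,0]]]' | head -1 ;python3 look.py
```

```text
t: 23.4
t=23.400 z=0.1890 y=-0.2455 th=-0.2004 | t=23.450 z=0.1886 y=-0.2455 th=-0.2001 | t=23.500 z=0.1888 F=[-7.6  0.3 -2.7] w=0.0052
t: 24.5
t=24.500 z=0.1590 y=-0.2470 th=-0.2003 | t=24.550 z=0.1586 y=-0.2470 th=-0.2005 | t=24.600 z=0.1589 F=[-7.   0.6 -0. ] w=-0.0040
```

```bash
python3 -m creep '[[[0.0004,0,0.0115,0],[0.0005,0,0.0115,0],[0.0006,0,0.0115,0],[0.0008,0,0.0115,0],[0.001,0,0.0115,0],[0.0012,0,0.0115,0],[0.0014,0,0.0115,0],[0.0015,0,0.0115,0],[0.0017,0,0.0115,0],[0.0018,0,0.0115,0],[0.002,0,0.0115,0],[0.002,0,0.009,0]]]' | head -1 ;python3 look.py; python3 -c "
from h import *
o=ctrl.get_obs();print(o['wrist_force'],o['opening'],o['finger_force'])"
```

```text
t: 25.6
t=25.600 z=0.1251 y=-0.2433 th=-0.2001 | t=25.650 z=0.1248 y=-0.2433 th=-0.2000 | t=25.700 z=0.1250 F=[-8.5 -2.3  0.3] w=0.0023
[-8.48224186 -2.29418338  0.31713563] 0.03904355980162742 24.999975264072418
```

```bash
python3 -m creep '[[[0,0,0,0],[0,0,0,0],[0,0,0,0],[0,0,0,0],[0,0,0,0],[0,0,0,0],[0,0,0,0]]]' 0; python3 -m creep '[[[0,0,-0.05,0],[0,0,-0.1,0],[0,0,-0.12,0],[0,0,-0.12,0],[0,0,-0.12,0],[0,0,0,0],[0,0,0,0],[0,0,0,0]]]' 0; python3 look.py; python3 -c "
from h import *
cam('scene','z.png')"
```

```text
t: 26.28
tool_pos: [0.5249, -0.2432, 0.1247]
ee_rot: [[0.031, 1.0, 0.0], [1.0, -0.031, -0.0], [-0.0, 0.0, -1.0]]
wrist_force: [-0.7, 0.0, 0.1]
opening: 0.0826
finger_force: 0.0
t: 26.95
tool_pos: [0.5245, -0.243, 0.2521]
ee_rot: [[0.031, 1.0, -0.0], [1.0, -0.031, 0.0], [0.0, -0.0, -1.0]]
wrist_force: [-0.3, 0.3, -1.4]
opening: 0.0911
finger_force: 0.0
t=26.950 z=0.2521 y=-0.2430 th=-0.2003 | t=27.000 z=0.2514 y=-0.2429 th=-0.2003 | t=27.050 z=0.2511 F=[-0.5 -0.3 -0.7] w=0.0007
```

View pics/z.png

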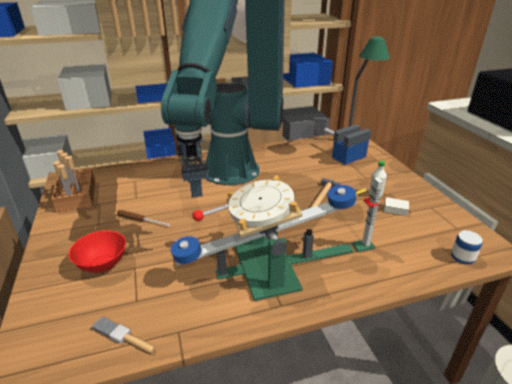

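The picture shows the table back on its rest, the knob free at (198,215) and the gripper clear above it at (197,185). The bystanders have not moved.

```bash
python3 -c "
from bench import ctrl
print(ctrl.finish_job())"
```

```text
the job is handed in; nothing more can be done
None
```

The job is handed in: the pointer floated within about 0.003 rad of where I measured the marker (-0.041 rad) for about 6 s, then I laid the table gently back on its rest and released the knob, finishing at 27 s with nothing else touched.

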